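# Fit the drying tube to the dry-air stand

### The job

Take the plain straight drying tube out of the wooden rack and push it upright, foot first, into the round push-fit collet of the dry-air stand, past the grip of the seal until you feel it bottom on its soft seat, pressing gently so the seat is not crushed. Then let go of the tube and swing the air lever all the way over, and leave everything else on the desk as it is.

Things in the scene. Friction and masses are not known exactly. Their poses are not given: they have to be found in the camera images.
- tube: plain straight aluminium tube, diameter 18 mm, 120 mm long, standing upright in one of the three holes of the rack (which one varies); the lowest 8 mm taper to a foot of diameter 13 mm. Origin: centre of the foot (underside), z up along the tube. Mass 40 to 80 g. Grip it in the upper 45 mm so that the fingers stay clear of the collet.
- vial: bystander in the rack: stubby aluminium vial, 70 mm long, 28 mm wide above, on an 18 mm foot. Origin: centre of the underside. Leave it in its hole.
- probe: bystander in the rack: steel probe, 132 mm long, 18 mm handle (lowest 50 mm) below and a 6 mm needle above. Origin: centre of the underside. Leave it in its hole.
- rack: fixed mahogany block, 50 (its x) by 180 (its y) by 40 mm high, three round holes of diameter 20.4 mm, 20 mm deep, at y = -60, 0 and +60 mm of its frame; a thing standing in a hole has its foot 20 mm above the desk. Origin: centre of the underside. Grip across the row, fingers closing along the rack's x.
- stand: fixed grey block, 100 (its x) by 80 by 30 mm high, origin at the centre of its underside; carries the collet and, inside its bore, the soft seat on which the tube bottoms, 20 to 34 mm below the mouth: how deep differs every time and can only be felt. A small sprung pin stands 2.5 mm proud of the seat and yields at 1.2 to 2 N. Above 30 N the seat is crushed.
- collet: fixed round steel collet on top of the stand, outer diameter 48 mm, 40 mm high with a black 36 mm collar as its top 6 mm; vertical through bore of diameter 20.4 mm. Origin: centre of its underside, 30 mm above the desk. Four sprung rubber seal pads in the bore, 9 mm below the mouth, close it to 15 mm.
- mouth (a point): centre of the collet's mouth, 70 mm above the desk, z up along the bore. At about 10 mm depth the tube meets the seal pads, needs roughly 5 to 20 N to spread them (until about 17 mm depth), then slides on to the seat against a steady 2 to 14 N. The pads then hold it by friction.
- air_base: fixed block of the air lever beside the stand, 70 (its x) by 50 (its y) by 25 mm high, origin at the centre of its underside. The lever turns about its y axis, 22 mm above the desk, and swings from its -x side to its +x side.
- air (a joint): angle of the air lever: 0 = off (leaning 0.5 rad to the -x side of its block), 1.0 = fully over (leaning 0.5 rad to the +x side). It stays where it is left; a push of about 1 to 2 N at the ball moves it.
- air_tip (a point): centre of the black ball (diameter 26 mm) at the lever's end, 60 mm from the lever's axis, about 75 mm above the desk at either end of the swing; it travels 58 mm from end to end
- flask: bystander: pewter-grey round flask, 72 mm wide, 145 mm high, origin at the centre of its underside
- dish: bystander: white sorting dish, 90 mm wide, 22 mm high, origin at the centre of its underside
- brush: bystander: small brush lying on the desk, 160 mm long, origin at its middle
Mind the look-alikes: they are no part of the job. Leave any black or green look-alike of the tube alone.

How it is judged:
By the outcome, as a careful person would: the job done as asked, in the order asked, and still so for the second after the job is handed in, with the robot touching nothing.
It also fails if it takes over 58 s, if anything falls off the work surface, if the arm or the gripper's body presses on something with over 40 N, if the wrist force passes 120 N, or if a joint passes its speed limit or range.

### The arm

A 6-joint arm with a two-finger parallel gripper is mounted at the origin on the work surface. World frame = base frame: x ahead of the robot, y to its left, z up, the work surface at z = 0. Lengths are in m, angles in rad, forces in N, time in s.
With the tool pointing down it reaches from about 0.15 to 0.775 m from the base axis. Payload 6.1 kg.
Tool frame: the origin (TCP) lies on the mounting face of the last link; the fingertips stand arm.tcp_to_tips ahead of it and the grasp point (between the pads) lies 155 mm ahead of it (arm.tcp_to_tips is the distance from the TCP to the fingertips, in m); z points along the fingers, x is the direction in which the jaws open and shut, and the axes are right-handed (so a half turn about z gives the same grasp; the last joint's range is limited). The gripper opens to 85 mm and grips with 20 to 120 N. Pads are 22 mm wide; open, the fingers measure 114 mm over their backs; the gripper's body (76 mm by 85 mm) begins 54 mm behind the grasp point. The pads swing forward as they close: fully open they stand 13 mm farther back than shut.
Start: joints at [1.284, 0.126, -0.04, 1.405, 0, 1.571], TCP at [0.149, 0.504, 0.405] pointing down, gripper open.
Joint ranges: [-2.72, 2.72], [-0.95, 1.95], [-1.27, 1.35], [-1.78, 2.02], [-1.46, 1.47], [-3.14, 3.14]. Speed limits (rad/s): [2.39, 2.39, 3.01, 3.14, 3.14, 3.14].

### API

Orientations are given as a rotation vector (axis times angle).
In Python, from plant import arm gives the robot as it stands.
- The arm moves only by the tool move_arm, never from a script. Its argument "commands" is a list of rows, each a list of 7 numbers: the shift along the tool's x, y, z in mm, then the turn, a rotation vector about the tool's x, y, z in degrees, then the finger opening in mm, from 0 to 85.4. In form: [[x, y, z, rx, ry, rz, jaw], ...]. A call has exactly 8 rows; each row is the pose to reach, as a shift and turn from the pose commanded when the call began, along the tool's axes at that moment; what a row does not reach only later rows make up. A row lasts 1/12 s, in which the tool goes at most 41.7 mm and 7.16 degrees, less where a joint would pass 70% of its speed; a pose out of reach is approached as far as the arm can. A call with a gripper value outside its range is refused whole. The fingers move at their own pace and stop on an object; the grip force is fixed at half the most. Time passes only in rows, so rows that repeat a pose let the fingers close, or fill a call up. It gives the time, the measured TCP pose, the force and the opening at its end, in the units of the state.
- arm.observe(): the state, without advancing time (a new reading comes with each control period).
- arm.capture(name): name is "scene" or "top"; returns (picture, depth): 400x640x3 uint8, red, green, blue; 400x640 float32, m along the optical axis (not along the pixel's ray), 0 where there is no reading.
- arm.camera_params(name): a dict with "fx", "fy", "cx", "cy" (pixels), "origin" and "orientation" of the camera in the world. Camera axes: x right, y down, z forward; pixel columns grow to the right and rows downward; lengths in m; the calibration is good to about 2 mm. A picture is of the moment at which its call begins. camera_params takes no time and is no camera call.
- arm.sign_off(): hands the job in, once; it reports no verdict.
The state is a dict: "t": time; "q": joint angles; "dq": joint speeds; "joint_torque": joint torques, N m; "ee_pos": TCP position; "tcp_rot": TCP orientation; "wrist_force": force on the tool from outside, world axes, zero at the start; "moment": the same for the moment, N m; "grip_width": finger opening in m.
Only numpy, scipy, OpenCV 4.12 (cv2) and the standard library are available. Lean on these libraries where they do the work, as an engineer would, in place of code of your own. Each camera call takes 0.05 s, during which the arm holds its last target. There are 200 camera calls.

## Working session

There is one attempt and no reset: what is moved stays moved. The work goes in short steps, Python scripts to look and compute and a tool call to move; the robot and the scene stay as the last step left them, time stands still between calls to the robot, and variables do not carry over. Pictures are saved under pics/ and viewed, about 8 in all and at most 12, crops included, and the job is handed in when it is done.

Besides the shell and the picture viewer there is one more tool, called after ">>>" as name(argument=value, ...) on one line, values as JSON. move_arm: Moves the arm, as the interface text tells. Its arguments: {"type":"object","properties":{"commands":{"type":"array"}},"required":["commands"]}

```bash
mkdir -p pics; ls; cat > h.py <<'E'
import numpy as np, cv2
from plant import arm
from scipy.spatial.transform import Rotation as R
def cam(n):
    p=arm.camera_params(n); o=np.array(p['orientation'],float)
    M=o if o.shape==(3,3) else (R.from_rotvec(o).as_matrix() if o.size==3 else R.from_quat(o).as_matrix())
    return p,M,np.array(p['origin'])
def ray(n,u,v,z):
    p,M,o=cam(n); d=M@np.array([(u-p['cx'])/p['fx'],(v-p['cy'])/p['fy'],1]); return o+d*(z-o[2])/d[2]
def cloud(n,D):
    p,M,o=cam(n); v,u=np.mgrid[:400,:640]
    P=np.stack([(u-p['cx'])/p['fx']*D,(v-p['cy'])/p['fy']*D,D],-1); return P@M.T+o
def proj(n,X):
    p,M,o=cam(n); c=M.T@(np.array(X)-o); return p['fx']*c[0]/c[2]+p['cx'],p['fy']*c[1]/c[2]+p['cy']
E
python3 - <<'E'
from h import *
for n in('scene','top'):
    i,d=arm.capture(n); cv2.imwrite(f'pics/{n}0.png',i[...,::-1]); np.savez(f'{n}0.npz',i=i,d=d); print(n,arm.camera_params(n))
print(arm.tcp_to_tips,arm.observe())
E
```

```text
pics
scene {'fx': 367.5658341524147, 'fy': 367.5658341524147, 'cx': 319.3513977164035, 'cy': 200.80395605419756, 'origin': array([ 0.86559076, -0.4694263 ,  0.80596305]), 'orientation': array([-2.37267296, -0.71007946,  0.2371695 ])}
top {'fx': 457.2335602894268, 'fy': 457.2335602894268, 'cx': 320.1479877855035, 'cy': 192.06926003099224, 'origin': array([0.4518788 , 0.01731928, 1.41092084]), 'orientation': array([-2.19798481,  2.19131286, -0.04997494])}
0.1734 {'t': 0.1, 'q': array([ 1.28397589e+00,  1.26318487e-01, -4.05300914e-02,  1.40538003e+00,
       -1.70628227e-06,  1.57077871e+00]), 'dq': array([-0.00073289,  0.00093083,  0.00302674, -0.00150352,  0.00012881,
        0.00314503]), 'joint_torque': array([-4.78721213e-04, -4.36904025e+01,  3.53605592e+01,  1.36272065e-02,
        1.26979926e-04, -3.63507795e-06]), 'ee_pos': array([0.14849027, 0.5034357 , 0.40399621]), 'tcp_rot': array([ 2.51541855e+00,  1.88065793e+00, -1.79980784e-03]), 'wrist_force': array([ 0.51598038, -0.69102126, -0.11231679]), 'moment': array([-0.01632554,  0.02020493, -0.00197305]), 'grip_width': 0.08535902892357364}
```

View pics/scene0.png

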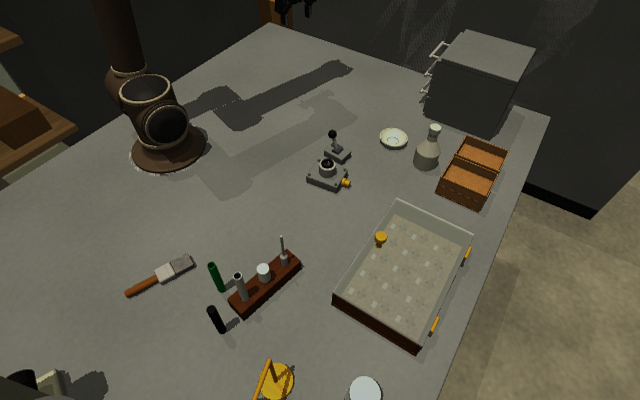

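View pics/top0.png

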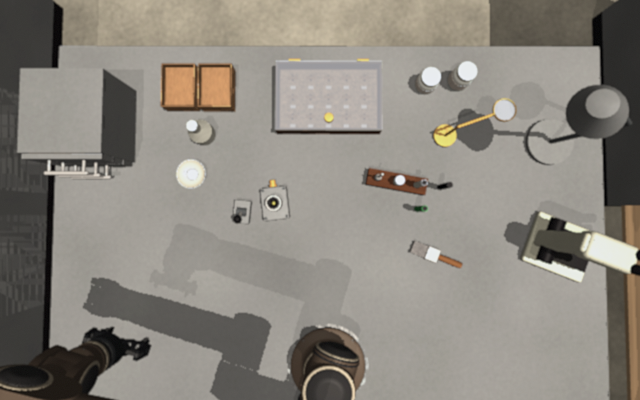

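Candidates in the scene view: a grey tube in the near end hole (240,285), a green look-alike (216,276), a black look-alike (216,320), the vial (264,270) and the probe (284,250). I choose the grey tube at (240,285), which is at about (424,182) in the top view. Next I check it in one close crop.

```bash
python3 - <<'E'
from h import *
S=np.load('scene0.npz');T=np.load('top0.npz')
f=lambda im,u,v,w,h,k:cv2.resize(im[v:v+h,u:u+w,::-1],None,fx=k,fy=k,interpolation=cv2.INTER_CUBIC)
a=f(S['i'],195,225,115,110,3.4);b=f(S['i'],295,120,80,76,4.92)
c=f(T['i'],355,155,115,58,3.4);e=f(T['i'],225,170,80,40,4.92)
h=374;r1=np.hstack([cv2.resize(a,(391,h)),cv2.resize(b,(393,h))]);r2=np.hstack([cv2.resize(c,(391,197)),cv2.resize(e,(393,197))])
cv2.imwrite('pics/crop.png',np.vstack([r1,r2]))
P=cloud('top',T['d'])
def show(u0,u1,v0,v1,zs):
    Q=P[v0:v1,u0:u1].reshape(-1,3)
    for a,b in zs:
        m=(Q[:,2]>a)&(Q[:,2]<b); q=Q[m]
        if len(q)>3:
            r=cv2.minAreaRect(q[:,:2].astype(np.float32)*1000); print((a,b),len(q),q.mean(0).round(4),[np.round(x,1) for x in r])
print('rack');show(355,435,160,202,[(.03,.046),(.06,.1),(.1,.16)])
print('stand');show(255,300,175,225,[(.02,.036),(.055,.08)])
print('air');show(228,256,192,228,[(.015,.032),(.055,.1)])
E
```

```text
rack
(0.03, 0.046) 784 [ 0.5519 -0.2034  0.0398] [array([ 552.5, -208.5]), array([180.2,  50.7]), np.float64(79.6)]
(0.06, 0.1) 130 [ 0.552  -0.2038  0.0837] [array([ 552.1, -204.9]), array([129.1,  26. ]), np.float64(83.4)]
(0.1, 0.16) 62 [ 0.5447 -0.2464  0.1346] [array([ 548.7, -210.4]), array([131. ,  16.4]), np.float64(82.4)]
stand
(0.02, 0.036) 683 [0.4884 0.1594 0.0294] [array([496.4, 161.9]), array([122.1,  80.2]), np.float64(6.9)]
(0.055, 0.08) 173 [0.4851 0.16   0.0663] [array([484.3, 159.8]), array([44.4, 44.9]), np.float64(0.1)]
air
(0.015, 0.032) 275 [0.4649 0.2566 0.0248] [array([459.9, 260.4]), array([51.8, 69.5]), np.float64(83.8)]
(0.055, 0.1) 64 [0.4381 0.262  0.085 ] [array([437.6, 262.3]), array([23. , 23.4]), np.float64(26.4)]
```

View pics/crop.png

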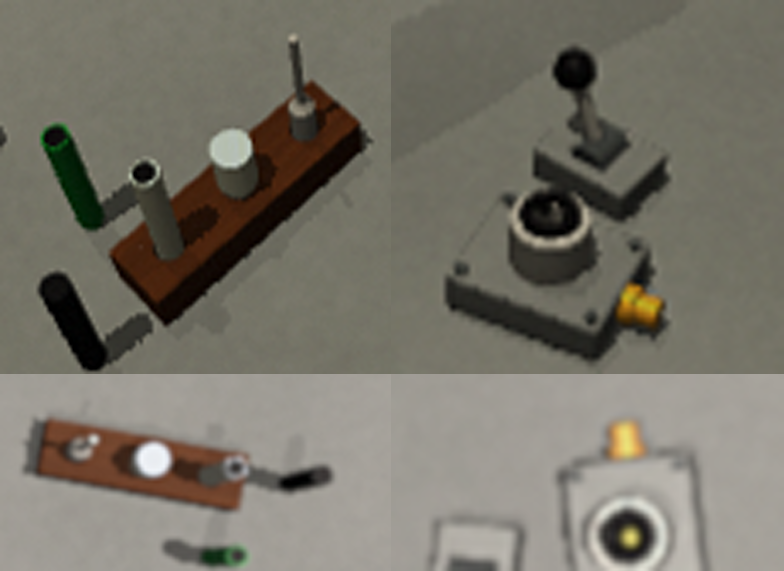

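```bash
python3 - <<'E'
from h import *
S=np.load('scene0.npz');T=np.load('top0.npz')
PT=cloud('top',T['d']);PS=cloud('scene',S['d'])
def stat(P,lo,hi):
    m=np.all((P>lo)&(P<hi),-1);q=P[m]
    (c,r)=cv2.minEnclosingCircle(q[:,:2].astype(np.float32)*1000) if len(q) else (0,0)
    v,u=np.nonzero(m)
    print(len(q),q.mean(0).round(4),'circ',np.round(c,1),round(r,1),'px',u.mean().round(1),v.mean().round(1))
for nm,lo,hi in [('tube',(.5,-.31,.125),(.6,-.22,.16)),('tubebody',(.5,-.31,.06),(.6,-.245,.125)),('collet',(.44,.12,.062),(.53,.2,.08)),('ball',(.4,.23,.06),(.5,.3,.1)),('green',(.44,-.33,.03),(.515,-.22,.2)),('black',(.5,-.4,.03),(.58,-.295,.2))]:
    for P in(PT,PS): print(nm,end=' ');stat(P,lo,hi)
# mouth by colour: dark collar
for n,D,(u0,u1,v0,v1) in(('top',T,(255,295,185,222)),('scene',S,(312,345,150,185))):
    g=cv2.cvtColor(D['i'],cv2.COLOR_RGB2GRAY)[v0:v1,u0:u1]
    m=(g<60).astype(np.uint8);k,l,s,c=cv2.connectedComponentsWithStats(m)
    for j in range(1,k):
        if s[j,4]>15: print(n,s[j],c[j]+[u0,v0], ray(n,*(c[j]+[u0,v0]),.07).round(4))
print(arm.observe()['tcp_rot'], R.from_rotvec(arm.observe()['tcp_rot']).as_matrix().round(3))
E
```

```text
tube 41 [ 0.5417 -0.2663  0.1393] circ [ 542. -267.] 9.1 px 423.8 182.6
tube 88 [ 0.5467 -0.267   0.1373] circ [ 544.3 -266.2] 9.5 px 237.5 276.8
tubebody 31 [ 0.5397 -0.2613  0.0927] circ [ 541.5 -266. ] 8.8 px 418.5 184.5
tubebody 126 [ 0.5501 -0.2691  0.0942] circ [ 545.  -266.1] 9.1 px 241.5 288.1
collet 141 [0.4849 0.1594 0.0677] circ [484.3 159.8] 23.5 px 273.5 203.2
collet 147 [0.4903 0.1591 0.0669] circ [488.8 161.9] 24.2 px 326.9 163.9
ball 63 [0.4379 0.2621 0.0855] circ [437.7 263. ] 12.4 px 237.3 219.2
ball 68 [0.4445 0.2606 0.0806] circ [441.9 263.3] 12.2 px 332.3 134.2
green 74 [ 0.475  -0.2704  0.0903] circ [ 488.9 -278.5] 28.4 px 421.6 207.0
green 233 [ 0.4776 -0.273   0.0863] circ [ 489.8 -277.3] 27.7 px 215.1 273.9
black 89 [ 0.5373 -0.3352  0.0881] circ [ 542.9 -320.9] 30.4 px 443.8 185.5
black 263 [ 0.5454 -0.3396  0.0836] circ [ 549.8 -322.7] 30.3 px 217.1 316.3
top [13 13 10 10 50] [272.44 202.28] [0.4876 0.1623 0.07  ]
scene [  9   1  24  17 194] [330.71134021 160.42268041] [0.4935 0.174  0.07  ]
scene [20  0 10  5 28] [336.46428571 151.21428571] [0.4875 0.2151 0.07  ]
scene [  7  17  18  11 118] [327.41525424 172.73728814] [0.5113 0.1285 0.07  ]
scene [ 0 29 15  6 49] [316.95918367 182.48979592] [0.5071 0.0826 0.07  ]
[ 2.51541855e+00  1.88065793e+00 -1.79980784e-03] [[ 0.283  0.959 -0.   ]
 [ 0.959 -0.283 -0.001]
 [-0.001  0.    -1.   ]]
```

```bash
cat >> h.py <<'E'
def go(x,y,z,head):
    s=arm.observe();M=R.from_rotvec(s['tcp_rot']).as_matrix()
    h=np.radians(head);N=np.array([[np.cos(h),np.sin(h),0],[np.sin(h),-np.cos(h),0],[0,0,-1]])
    print('t',round(s['t'],2),'pos',s['ee_pos'].round(4),'F',s['wrist_force'].round(1),'w',round(s['grip_width'],4))
    print('d',(M.T@(np.array([x,y,z])-s['ee_pos'])*1000).round(1),'rot',np.degrees(R.from_matrix(M.T@N).as_rotvec()).round(2))
E
echo "from h import *; go(.543,-.2665,.40,-10.4)" | python3 -
```

```text
t 0.1 pos [0.1485 0.5034 0.404 ] F [ 0.5 -0.7 -0.1] w 0.0854
d [-626.9  596.2    4.9] rot [6.000e-02 7.000e-02 8.397e+01]
```

>>> move_arm(commands=[[-220,208,0,0,0,50,45],[-220,208,0,0,0,50,45],[-220,208,0,0,0,50,45],[-220,208,0,0,0,50,45],[-220,208,0,0,0,50,45],[-220,208,0,0,0,50,45],[-220,208,0,0,0,50,45],[-220,208,0,0,0,50,45]])

```text
t: 0.77
ee_pos: [0.2866, 0.2298, 0.4047]
tcp_rot: [3.077, 0.626, 0.0]
wrist_force: [-0.4, 0.1, 0.2]
grip_width: 0.045
```

```bash
echo "from h import *; go(.543,-.2665,.40,-10.4)" | python3 -
```

```text
t 0.77 pos [0.2866 0.2298 0.4047] F [-0.4  0.1  0.2] w 0.045
d [ 42.  557.    5.6] rot [ 9.000e-02 -3.000e-02  3.341e+01]
```

>>> move_arm(commands=[[21,280,0,0,0,33.4,45],[21,280,0,0,0,33.4,45],[21,280,0,0,0,33.4,45],[21,280,0,0,0,33.4,45],[21,280,0,0,0,33.4,45],[21,280,0,0,0,33.4,45],[21,280,0,0,0,33.4,45],[21,280,0,0,0,33.4,45]])

```text
t: 1.43
ee_pos: [0.4188, -0.0185, 0.4039]
tcp_rot: [3.128, -0.279, -0.0]
wrist_force: [-0.2, 0.5, 0.0]
grip_width: 0.045
```

```bash
echo "from h import *; go(.543,-.2665,.36,-10.4)" | python3 -
```

```text
t 1.43 pos [ 0.4188 -0.0185  0.4039] F [-0.2  0.5  0. ] w 0.045
d [166.1 222.1  44.3] rot [0.09 0.   0.22]
```

>>> move_arm(commands=[[166,222,0,0,0,0,45],[166,222,0,0,0,0,45],[166,222,0,0,0,0,45],[166,222,0,0,0,0,45],[166,222,0,0,0,0,45],[166,222,40,0,0,0,45],[166,222,40,0,0,0,45],[166,222,40,0,0,0,45]])

```text
t: 2.1
ee_pos: [0.544, -0.2655, 0.3586]
tcp_rot: [-3.128, 0.275, 0.01]
wrist_force: [-1.2, 1.4, -0.7]
grip_width: 0.045
```

```bash
python3 - <<'E'
from h import *
i,d=arm.capture('scene'); cv2.imwrite('pics/s1.png',cv2.resize(i[160:340,130:350,::-1],None,fx=3.3,fy=3.3,interpolation=cv2.INTER_CUBIC))
go(.543,-.2665,.276,-10.4)
E
```

```text
t 2.15 pos [ 0.5431 -0.2635  0.3606] F [-0.5  0.8  0.6] w 0.045
d [ 0.9  3.1 84.6] rot [-0.1   0.34  0.41]
```

View pics/s1.png

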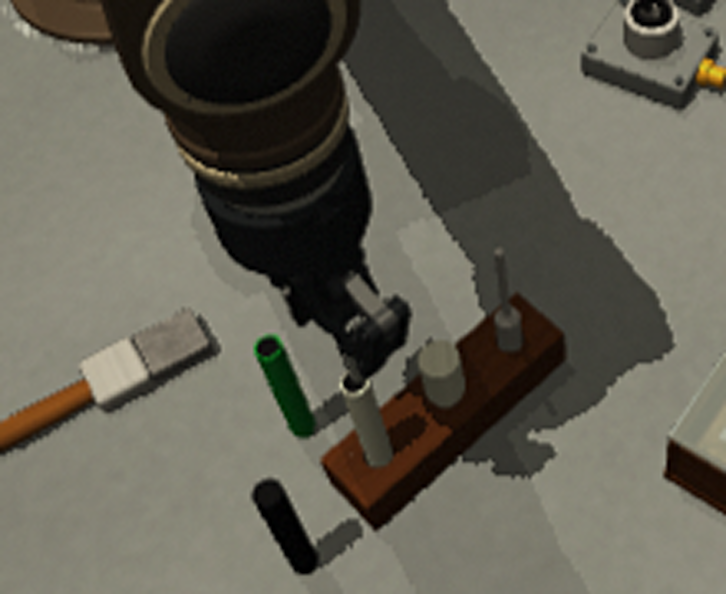

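The picture shows the gripper over the grey tube (crop 355,380). The green look-alike at (270,345) and the black one at (270,490) are clear of the fingers. Now I descend and grip.

>>> move_arm(commands=[[1,3,25,0,0,0,45],[1,3,50,0,0,0,45],[1,3,75,0,0,0,45],[1,3,85,0,0,0,45],[1,3,85,0,0,0,45],[1,3,85,0,0,0,30],[1,3,85,0,0,0,24],[1,3,85,0,0,0,24]])

```text
t: 2.82
ee_pos: [0.5436, -0.2647, 0.2819]
tcp_rot: [3.129, -0.269, 0.005]
wrist_force: [0.5, 0.1, 0.8]
grip_width: 0.0239
```

```bash
echo "from h import *; go(.543,-.2665,.276,-10.4)" | python3 -
```

```text
t 2.82 pos [ 0.5436 -0.2647  0.2819] F [0.5 0.1 0.8] w 0.0239
d [-0.3  1.8  5.9] rot [ 0.05 -0.18  0.59]
```

>>> move_arm(commands=[[0,1,5,0,0,0.4,24],[0,1,5,0,0,0.4,24],[0,1,5,0,0,0.4,12],[0,1,5,0,0,0.4,12],[0,1,5,0,0,0.4,12],[0,1,5,0,0,0.4,12],[0,1,5,0,0,0.4,12],[0,1,5,0,0,0.4,12]])

```text
t: 3.48
ee_pos: [0.543, -0.2658, 0.2749]
tcp_rot: [3.129, -0.28, 0.001]
wrist_force: [0.5, -0.7, 1.7]
grip_width: 0.0168
```

```bash
echo "from h import *; go(.543,-.2665,.276,-10.4)" | python3 -
```

```text
t 3.48 pos [ 0.543  -0.2658  0.2749] F [ 0.5 -0.7  1.7] w 0.0168
d [ 0.1  0.7 -1.1] rot [ 0.01 -0.03  0.17]
```

>>> move_arm(commands=[[0,0,-10,0,0,0,12],[0,0,-30,0,0,0,12],[0,0,-55,0,0,0,12],[0,0,-80,0,0,0,12],[0,0,-105,0,0,0,12],[0,0,-130,0,0,0,12],[0,0,-145,0,0,0,12],[0,0,-145,0,0,0,12]])

```text
t: 4.15
ee_pos: [0.5429, -0.2658, 0.424]
tcp_rot: [3.127, -0.28, 0.008]
wrist_force: [-0.2, -0.0, -0.3]
grip_width: 0.0165
```

```bash
echo "from h import *; go(.4865,.1605,.42,-10.4)" | python3 -
```

```text
t 4.15 pos [ 0.5429 -0.2658  0.424 ] F [-0.2 -0.  -0.3] w 0.0165
d [-131.2 -409.5    2.7] rot [ 0.09 -0.3   0.17]
```

>>> move_arm(commands=[[-14,-45,0,0,0,0,12],[-31,-95,0,0,0,0,12],[-47,-145,0,0,0,0,12],[-64,-200,0,0,0,0,12],[-80,-250,0,0,0,0,12],[-92,-285,0,0,0,0,12],[-100,-310,0,0,0,0,12],[-100,-310,0,0,0,0,12]])

```text
t: 4.82
ee_pos: [0.4983, 0.0594, 0.4187]
tcp_rot: [3.129, -0.279, -0.003]
wrist_force: [1.2, -0.2, -0.3]
grip_width: 0.0166
```

```bash
echo "from h import *; go(.4865,.1605,.35,-10.4)" | python3 -
```

```text
t 4.82 pos [0.4983 0.0594 0.4187] F [ 1.2 -0.2 -0.3] w 0.0166
d [-29.4 -97.5  68.7] rot [0.01 0.11 0.21]
```

>>> move_arm(commands=[[-7,-24,0,0,0,0,12],[-15,-49,20,0,0,0,12],[-22,-74,40,0,0,0,12],[-29,-97,60,0,0,0,12],[-29,-97,68,0,0,0,12],[-29,-97,68,0,0,0,12],[-29,-97,68,0,0,0,12],[-29,-97,68,0,0,0,12]])

```text
t: 5.48
ee_pos: [0.4885, 0.157, 0.3523]
tcp_rot: [3.129, -0.282, 0.001]
wrist_force: [-0.1, -0.1, -0.3]
grip_width: 0.0164
```

```bash
python3 - <<'E'
from h import *
go(.4865,.1605,.35,-10.4)
i,d=arm.capture('scene'); t,dt=arm.capture('top'); np.savez('c1.npz',i=i,d=d,t=t,dt=dt)
a=cv2.resize(i[80:200,260:400,::-1],None,fx=4,fy=4,interpolation=cv2.INTER_CUBIC)
cv2.imwrite('pics/s2.png',a)
s=arm.observe(); f=s['ee_pos']+R.from_rotvec(s['tcp_rot']).apply([0,0,.255])
print('foot pred',f.round(4),'px',np.round(proj('scene',f),1), 'mouth',np.round(proj('scene',(.4865,.1605,.07)),1))
P=cloud('scene',d); m=np.all((P>(.44,.12,.1))&(P<(.53,.2,.145)),-1); q=P[m]; 
for z in (.1,.11,.12,.13):
    k=q[(q[:,2]>z)&(q[:,2]<z+.01)]; c=cv2.minEnclosingCircle(k[:,:2].astype(np.float32)*1000) if len(k) else 0; print(z,len(k),c, k.mean(0) if len(k) else 0)
m=np.all((P>(.44,.12,.062))&(P<(.53,.2,.075)),-1);k=P[m];print('collet',cv2.minEnclosingCircle(k[:,:2].astype(np.float32)*1000),len(k))
E
```

```text
t 5.48 pos [0.4885 0.157  0.3523] F [-0.1 -0.1 -0.3] w 0.0164
d [-2.6 -3.1  2.3] rot [ 0.   -0.03  0.11]
foot pred [0.4891 0.157  0.0977] px [326.4 156.2] mouth [326.1 162.3]
0.1 11 ((490.752685546875, 154.49005126953125), 7.014886856079102) [0.49312291 0.15236173 0.10514767]
0.11 17 ((491.7923583984375, 152.41748046875), 6.930263996124268) [0.49284479 0.15113325 0.11539448]
0.12 20 ((491.3076171875, 155.13096618652344), 8.181035995483398) [0.49236466 0.15296719 0.12524651]
0.13 20 ((490.70245361328125, 155.53167724609375), 8.280977249145508) [0.49241069 0.15212658 0.13585778]
collet ((490.08380126953125, 162.58749389648438), 24.836872100830078) 149
```

View pics/s2.png

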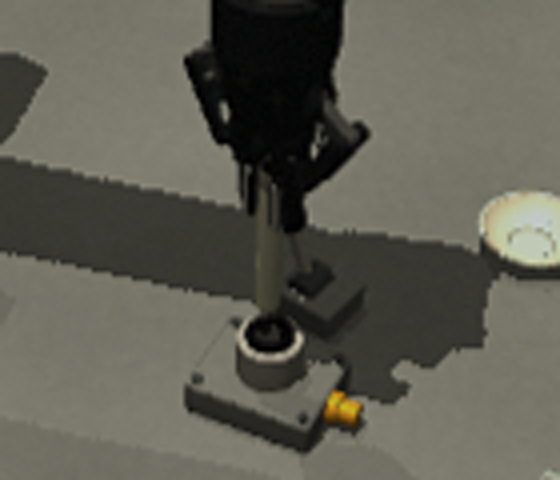

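The tube hangs vertically above the collet: crop tube axis x≈268, mouth centre (270,335). The remaining offset is a few mm, so I align and enter the mouth.

```bash
echo "from h import *; go(.487,.1617,.32,-10.4)" | python3 -
```

```text
t 5.58 pos [0.4887 0.1569 0.3527] F [-0.7 -1.  -0.4] w 0.0168
d [-2.6 -4.4 32.7] rot [-0.04 -0.09  0.08]
```

>>> move_arm(commands=[[-2.3,-4.5,0,0,0,0,12],[-2.3,-4.5,0,0,0,0,12],[-2.3,-4.5,10,0,0,0,12],[-2.3,-4.5,20,0,0,0,12],[-2.3,-4.5,26,0,0,0,12],[-2.3,-4.5,29,0,0,0,12],[-2.3,-4.5,32,0,0,0,12],[-2.3,-4.5,32,0,0,0,12]])

```text
t: 6.25
ee_pos: [0.4866, 0.1625, 0.3188]
tcp_rot: [3.129, -0.28, -0.002]
wrist_force: [-0.1, -0.4, -1.5]
grip_width: 0.0165
```

```bash
echo "from h import *; go(.487,.1617,.315,-10.4)" | python3 -
```

```text
t 6.25 pos [0.4866 0.1625 0.3188] F [-0.1 -0.4 -1.5] w 0.0165
d [0.5 0.7 3.8] rot [0.03 0.06 0.17]
```

>>> move_arm(commands=[[0,0,1,0,0,0,12],[0,0,2,0,0,0,12],[0,0,3,0,0,0,12],[0,0,4,0,0,0,12],[0,0,5,0,0,0,12],[0,0,6,0,0,0,12],[0,0,6,0,0,0,12],[0,0,6,0,0,0,12]])

```text
t: 6.92
ee_pos: [0.4871, 0.1625, 0.3139]
tcp_rot: [3.129, -0.28, 0.001]
wrist_force: [0.6, -1.1, 0.0]
grip_width: 0.0169
```

>>> move_arm(commands=[[0,0,0.5,0,0,0,12],[0,0,1,0,0,0,12],[0,0,1.5,0,0,0,12],[0,0,2,0,0,0,12],[0,0,2.5,0,0,0,12],[0,0,3,0,0,0,12],[0,0,3,0,0,0,12],[0,0,3,0,0,0,12]])

```text
t: 7.58
ee_pos: [0.4871, 0.1626, 0.3117]
tcp_rot: [-3.128, 0.28, -0.003]
wrist_force: [1.6, -1.1, 5.6]
grip_width: 0.0166
```

>>> move_arm(commands=[[0,0,0.5,0,0,0,12],[0,0,1,0,0,0,12],[0,0,1.5,0,0,0,12],[0,0,2,0,0,0,12],[0,0,2.5,0,0,0,12],[0,0,3,0,0,0,12],[0,0,3,0,0,0,12],[0,0,3,0,0,0,12]])

```text
t: 8.25
ee_pos: [0.4871, 0.1626, 0.3086]
tcp_rot: [-3.128, 0.28, -0.003]
wrist_force: [2.2, -1.0, 5.1]
grip_width: 0.0171
```

>>> move_arm(commands=[[0,0,0.5,0,0,0,12],[0,0,1,0,0,0,12],[0,0,1.5,0,0,0,12],[0,0,2,0,0,0,12],[0,0,2.5,0,0,0,12],[0,0,3,0,0,0,12],[0,0,3,0,0,0,12],[0,0,3,0,0,0,12]])

```text
t: 8.92
ee_pos: [0.4871, 0.1626, 0.3052]
tcp_rot: [-3.129, 0.28, -0.002]
wrist_force: [2.7, -1.4, 4.4]
grip_width: 0.0165
```

>>> move_arm(commands=[[0.5,0,0.5,0,0,0,12],[0.5,0,1,0,0,0,12],[0.5,0,1.5,0,0,0,12],[0.5,0,2,0,0,0,12],[0.5,0,2,0,0,0,12],[0.5,0,2,0,0,0,12],[0.5,0,2,0,0,0,12],[0.5,0,2,0,0,0,12]])

```text
t: 9.58
ee_pos: [0.4874, 0.1625, 0.3034]
tcp_rot: [-3.128, 0.28, -0.001]
wrist_force: [0.8, -1.8, 7.2]
grip_width: 0.0166
```

>>> move_arm(commands=[[0,0,0.2,0,0,0,12],[0,0,0.4,0,0,0,12],[0,0,0.6,0,0,0,12],[0,0,0.8,0,0,0,12],[0,0,1,0,0,0,12],[0,0,1,0,0,0,12],[0,0,1,0,0,0,12],[0,0,1,0,0,0,12]])

```text
t: 10.25
ee_pos: [0.4873, 0.1625, 0.3033]
tcp_rot: [-3.128, 0.28, -0.003]
wrist_force: [-0.8, -0.9, 13.5]
grip_width: 0.0169
```

```bash
echo "from h import *; go(.487,.1625,.300,-10.4)" | python3 -
```

```text
t 10.25 pos [0.4873 0.1625 0.3033] F [-0.8 -0.9 13.5] w 0.0169
d [-0.3  0.1  3.3] rot [-0.08 -0.09  0.17]
```

>>> move_arm(commands=[[0,0,0.2,0,0,0,12],[0,0,0.4,0,0,0,12],[0,0,0.6,0,0,0,12],[0,0,0.6,0,0,0,12],[0,0,0.6,0,0,0,12],[0,0,0.6,0,0,0,12],[0,0,0.6,0,0,0,12],[0,0,0.6,0,0,0,12]])

```text
t: 10.92
ee_pos: [0.4874, 0.1625, 0.3033]
tcp_rot: [-3.128, 0.28, -0.004]
wrist_force: [-1.1, -1.4, 17.7]
grip_width: 0.017
```

The tool has stopped at z=0.3033, about 21.7 mm deep. The force rises 7 → 13.5 → 17.7 N with no further travel, so the tube has bottomed. I ease off a little, let go and rise.

>>> move_arm(commands=[[0,0,-0.8,0,0,0,12],[0,0,-0.8,0,0,0,22],[0,0,-0.8,0,0,0,30],[0,0,-0.8,0,0,0,40],[0,0,-0.8,0,0,0,40],[0,0,-0.8,0,0,0,40],[0,0,-0.8,0,0,0,40],[0,0,-0.8,0,0,0,40]])

```text
t: 11.58
ee_pos: [0.4873, 0.1624, 0.3016]
tcp_rot: [3.129, -0.28, -0.001]
wrist_force: [-0.6, 0.2, -0.5]
grip_width: 0.0397
```

>>> move_arm(commands=[[0,0,-10,0,0,0,40],[0,0,-30,0,0,0,40],[0,0,-60,0,0,0,40],[0,0,-90,0,0,0,40],[0,0,-110,0,0,0,40],[0,0,-110,0,0,0,0],[0,0,-110,0,0,0,0],[0,0,-110,0,0,0,0]])

```text
t: 12.25
ee_pos: [0.4872, 0.1624, 0.4116]
tcp_rot: [3.129, -0.28, -0.0]
wrist_force: [0.1, -0.7, -0.3]
grip_width: 0.004
```

```bash
python3 - <<'E'
from h import *
i,d=arm.capture('scene'); P=cloud('scene',d)
cv2.imwrite('pics/s3.png',cv2.resize(i[80:200,260:400,::-1],None,fx=4,fy=4,interpolation=cv2.INTER_CUBIC))
m=np.all((P>(.45,.13,.09))&(P<(.53,.19,.2)),-1);q=P[m]; print(len(q),'top z',np.sort(q[:,2])[-10:].round(4))
k=q[q[:,2]>q[:,2].max()-.006];print(k.mean(0).round(4)); k=q[q[:,2]<.11];print(k.mean(0).round(4))
go(.400,.265,.345,-6.2)
E
```

```text
154 top z [0.1689 0.1689 0.1689 0.169  0.169  0.1693 0.1694 0.1695 0.1707 0.1708]
[0.4877 0.1616 0.1681]
[0.491  0.1579 0.0998]
t 12.3 pos [0.4871 0.1624 0.411 ] F [ 0.1 -0.2 -0. ] w 0.0002
d [-103.9  -85.6   66.1] rot [ 0.04  0.08 -4.03]
```

View pics/s3.png

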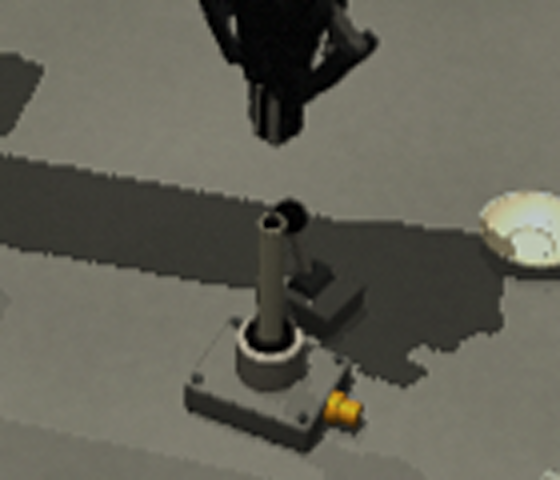

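The picture shows the tube alone and upright in the collet (top at crop 271,222). Its top is at z≈0.169, as expected for a depth of about 21.5 mm. The lever ball is at crop (290,215), still off. Now I place the closed fingers behind the ball.

>>> move_arm(commands=[[-38,-29,0,0,0,-4,0],[-76,-58,0,0,0,-4,0],[-114,-86,0,0,0,-4,0],[-114,-86,20,0,0,-4,0],[-114,-86,60,0,0,-4,0],[-114,-86,95,0,0,-4,0],[-114,-86,110,0,0,-4,0],[-114,-86,110,0,0,-4,0]])

```text
t: 12.97
ee_pos: [0.3885, 0.2664, 0.2968]
tcp_rot: [3.131, -0.169, -0.011]
wrist_force: [-0.6, 0.1, -0.4]
grip_width: 0.0001
```

```bash
python3 - <<'E'
from h import *
go(.390,.2675,.238,-6.2)
i,d=arm.capture('scene');t,_=arm.capture('top')
cv2.imwrite('pics/s4.png',np.hstack([cv2.resize(x[:,:,::-1],None,fx=4,fy=4,interpolation=cv2.INTER_CUBIC) for x in(i[90:200,280:380],t[165:275,210:310])]))
E
```

```text
t 12.97 pos [0.3885 0.2664 0.2968] F [-0.6  0.1 -0.4] w 0.0001
d [ 1.8 -1.6 58.8] rot [0.34 0.4  0.01]
```

View pics/s4.png

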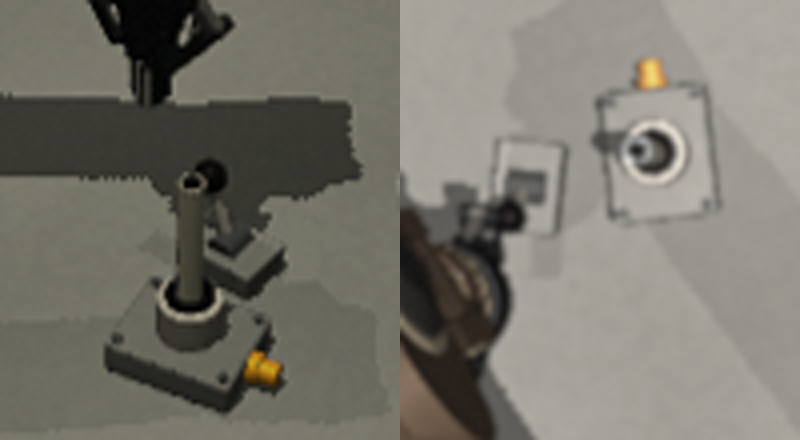

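The closed fingers (left panel, 145,95) stand behind the ball (210,175) and clear of the tube. I lower them and start the push.

>>> move_arm(commands=[[2,-1,25,0,0,0,0],[2,-1,50,0,0,0,0],[2,-1,58,0,0,0,0],[2,-1,58,0,0,0,0],[7,-1,58,0,0,0,0],[12,-1,58,0,0,0,0],[17,-1,58,0,0,0,0],[22,-1,58,0,0,0,0]])

```text
t: 13.73
ee_pos: [0.4135, 0.2661, 0.2452]
tcp_rot: [-3.136, 0.171, -0.003]
wrist_force: [0.8, 0.1, 0.3]
grip_width: 0.0002
```

>>> move_arm(commands=[[4,0,0,0,0,0,0],[8,0,0,0,0,0,0],[12,0,0,0,0,0,0],[16,0,0,0,0,0,0],[20,0,0,0,0,0,0],[24,0,0,0,0,0,0],[28,0,0,0,0,0,0],[28,0,0,0,0,0,0]])

```text
t: 14.4
ee_pos: [0.441, 0.2628, 0.2437]
tcp_rot: [3.137, -0.172, 0.0]
wrist_force: [-0.2, -0.6, 0.1]
grip_width: -0.0
```

```bash
echo "from h import *; go(.462,.26,.238,-6.2)" | python3 -
```

```text
t 14.4 pos [0.441  0.2628 0.2437] F [-0.2 -0.6  0.1] w -0.0
d [21.1  0.5  5.7] rot [ 0.02 -0.01 -0.07]
```

>>> move_arm(commands=[[4,0,2,0,0,0,0],[8,0,4,0,0,0,0],[12,0,4,0,0,0,0],[16,0,4,0,0,0,0],[19,0,4,0,0,0,0],[22,0,4,0,0,0,0],[24,0,4,0,0,0,0],[24,0,4,0,0,0,0]])

```text
t: 15.07
ee_pos: [0.4645, 0.2602, 0.2399]
tcp_rot: [3.137, -0.171, 0.001]
wrist_force: [-0.4, 0.3, 0.7]
grip_width: -0.0002
```

```bash
python3 - <<'E'
from h import *
go(.465,.26,.238,-6.2)
i,d=arm.capture('scene');P=cloud('scene',d)
cv2.imwrite('pics/s5.png',cv2.resize(i[90:200,280:380,::-1],None,fx=4,fy=4,interpolation=cv2.INTER_CUBIC))
E
```

```text
t 15.07 pos [0.4645 0.2602 0.2399] F [-0.4  0.3  0.7] w -0.0002
d [0.5 0.2 1.9] rot [ 0.01 -0.02 -0.05]
```

View pics/s5.png

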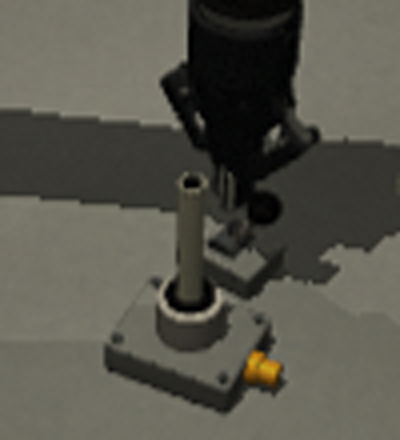

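The ball has come over to crop (265,205), ahead of the fingers, with no stop force yet. I push on until the stop is felt.

>>> move_arm(commands=[[1,0,0,0,0,0,0],[2,0,0,0,0,0,0],[3,0,0,0,0,0,0],[4,0,0,0,0,0,0],[5,0,0,0,0,0,0],[5,0,0,0,0,0,0],[5,0,0,0,0,0,0],[5,0,0,0,0,0,0]])

```text
t: 15.78
ee_pos: [0.4673, 0.2598, 0.2396]
tcp_rot: [-3.136, 0.169, 0.008]
wrist_force: [-10.4, 1.1, 4.0]
grip_width: 0.0003
```

Stop felt: −10 N at x=0.467. Now I back off and go up.

>>> move_arm(commands=[[-10,0,0,0,0,0,0],[-30,0,0,0,0,0,0],[-40,0,0,0,0,0,0],[-40,0,-20,0,0,0,0],[-40,0,-60,0,0,0,0],[-40,0,-100,0,0,0,0],[-40,0,-140,0,0,0,0],[-40,0,-140,0,0,0,0]])

```text
t: 16.45
ee_pos: [0.43, 0.2647, 0.3884]
tcp_rot: [-3.13, 0.17, -0.017]
wrist_force: [0.5, 0.7, 0.5]
grip_width: -0.0001
```

>>> move_arm(commands=[[-30,0,0,0,0,0,0],[-60,0,0,0,0,0,0],[-90,0,0,0,0,0,0],[-110,0,0,0,0,0,0],[-110,0,0,0,0,0,0],[-110,0,0,0,0,0,0],[-110,0,0,0,0,0,0],[-110,0,0,0,0,0,0]])

```text
t: 17.12
ee_pos: [0.3207, 0.2761, 0.38]
tcp_rot: [-3.137, 0.172, -0.001]
wrist_force: [-0.1, 0.7, -0.5]
grip_width: 0.0002
```

```bash
python3 - <<'E'
from h import *
go(.36,.27,.38,-6.2)
i,d=arm.capture('scene');t,dt=arm.capture('top')
cv2.imwrite('pics/s6.png',np.hstack([cv2.resize(x[:,:,::-1],(400,400),interpolation=cv2.INTER_CUBIC) for x in(i[90:320,180:410],t[130:250,180:300])]))
for n,D in(('scene',d),('top',dt)):
    P=cloud(n,D)
    for lo,hi in(((.4,.225,.06),(.54,.3,.1)),((.45,.13,.15),(.53,.19,.2))):
        q=P[np.all((P>lo)&(P<hi),-1)]
        if len(q):print(n,len(q),np.round(cv2.minEnclosingCircle(q[:,:2].astype(np.float32)*1000)[0],1),q[:,2].max().round(4))
E
```

```text
t 17.12 pos [0.3207 0.2761 0.38  ] F [-0.1  0.7 -0.5] w 0.0002
d [39.8  1.8 -0. ] rot [-0.02 -0.04 -0.07]
scene 63 [493.7 259.4] 0.0902
scene 55 [488.3 160.7] 0.1706
top 59 [488.  258.9] 0.092
top 36 [484.5 160.5] 0.1735
```

View pics/s6.png

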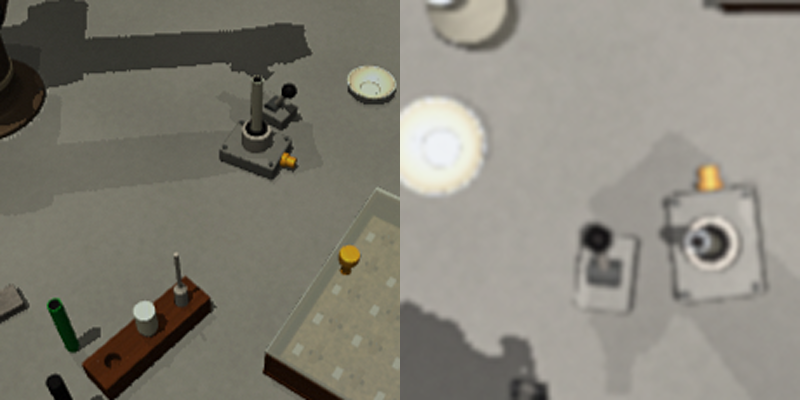

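The tube is upright in the collet (left 257,80) and the bystanders are in place. The ball is over (left 289,91; right 597,238), but its measured travel of 50–52 mm is short of 58, so I measure it once more by colour.

```bash
python3 - <<'E'
from h import *
for n in('top','scene'):
    A=np.load(n+'0.npz'); i,d=arm.capture(n)
    for lab,I,D in(('before',A['i'],A['d']),('after',i,d)):
        P=cloud(n,D); g=I.max(-1)
        m=((g<62)&np.all((P>(.39,.22,.055))&(P<(.55,.31,.11)),-1)).astype(np.uint8)
        k,l,s,c=cv2.connectedComponentsWithStats(m); j=1+np.argmax(s[1:,4])
        (cc,r)=cv2.minEnclosingCircle(np.argwhere(l==j)[:,::-1].astype(np.float32))
        q=P[l==j]; A_=np.c_[2*q,np.ones(len(q))]; s_=np.linalg.lstsq(A_,(q**2).sum(1),rcond=None)[0]
        print(n,lab,s[j],np.round(cc,1),round(r,1),'ray',ray(n,*cc,.0747).round(4),'sphere',s_[:3].round(4),'zmax',q[:,2].max().round(4))
        b=P[np.all((P>(.40,.215,.018))&(P<(.53,.31,.032)),-1)]; print('   base',[np.round(x,1) for x in cv2.minAreaRect(b[:,:2].astype(np.float32)*1000)])
E
```

```text
top before [233 215   8   8  43] [236.7 218.5] 3.7 ray [0.4398 0.2658 0.0747] sphere [0.4391 0.263  0.0821] zmax 0.0943
   base [array([460.2, 260.6]), array([51.2, 69.1]), np.float64(83.8)]
top after [235 198   8   8  45] [238.7 201.4] 3.7 ray [0.4896 0.2607 0.0747] sphere [0.4897 0.2588 0.0812] zmax 0.0926
   base [array([459.9, 260.5]), array([50.8, 69.4]), np.float64(84.9)]
scene before [328 130   9  12  66] [332.  135.4] 5.7 ray [0.4431 0.2617 0.0747] sphere [0.4406 0.2669 0.0754] zmax 0.0926
   base [array([463.4, 262.2]), array([52.7, 70.4]), np.float64(84.4)]
scene after [342 138   9   9  64] [345.5 142.5] 4.9 ray [0.4927 0.257  0.0747] sphere [0.4902 0.2613 0.0728] zmax 0.0888
   base [array([463.3, 262. ]), array([54.8, 71.6]), np.float64(85.9)]
```

Both cameras put the ball about 29 mm to the +x side of its block's centre, where fully over is 28.8 mm. They also put its start at only about −20 mm, which explains the short travel. The stop was also felt, so I hand in.

```bash
echo "from h import *; print(arm.sign_off())" | python3 -
```

```text
the job is handed in; nothing more can be done
None
```

The job is done and handed in at about 17 s of the 58 s allowed. The drying tube is in the collet on its seat, released, and the air lever is swung over.

- **Tube:** I pushed it in until travel stopped about 21.7 mm below the mouth. The wrist force rose from 7 to 17.7 N there without further movement, well under the 30 N crush limit. After release it stands upright with its top at z ≈ 0.169 m, which agrees with that depth.
- **Lever:** I pushed the ball with closed fingers until it met its end stop at about 10 N. The ball now sits about 29 mm to the +x side of its block's centre in both views; fully over is 28.8 mm.
- **Disagreements:**
  - The ball travelled only about 50 mm, not 58 mm. In both views it started about 20 mm from the block's centre instead of 29 mm, so I take the lever to have begun slightly off its zero position.
  - The two cameras also differed by about 4 mm in x.
- **Everything else:** In the last picture the vial, the probe and the look-alikes are where they were. The arm was clear of everything when I handed in.

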